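Pack the notions tin on the cutting table

ROBOT

A 6-joint arm with a two-finger parallel gripper is mounted at the origin on the work surface. World frame = base frame: x ahead of the robot, y to its left, z up, the work surface at z = 0. Lengths are in m, angles in rad, forces in N, time in s.
With the tool pointing down it reaches from about 0.35 to 0.975 m from the base axis. Payload 17.4 kg.
Tool frame: the origin (TCP) lies at the very end of the fingers, on their centre line; the grasp point (between the pads) lies 19 mm behind it; z points along the fingers, y is the line along which they close (so a half turn about z gives the same grasp; the last joint's range is limited). The gripper opens to 85 mm and grips with 20 to 120 N. Pads are 22 mm wide; open, the fingers measure 114 mm over their backs; the gripper's body (76 mm by 85 mm) begins 54 mm behind the grasp point. The pads swing forward as they close: fully open they stand 13 mm farther back than shut.
Start: joints at [1.307, 0.116, 1.442, -0, 1.584, -0.038], TCP at [0.151, 0.658, 0.231] pointing down, gripper open.
Joint ranges: [-2.83, 2.83], [-0.83, 2.19], [0.07, 2.5], [-1.14, 4.28], [0.01, 3], [-2.97, 2.97]. Speed limits (rad/s): [1.89, 1.89, 2.22, 3.14, 3.14, 3.14].

INTERFACE

Orientations are given as a rotation vector (axis times angle).
In Python, from bench import r gives the robot as it stands.
- The arm moves only by the shell command python3 -m pendant 'ROWS' [FORCE]. ROWS is JSON, a list of rows, each a list of 5 numbers: the shift along the tool's x, y, z as a fraction of full scale, then the turn about the tool's z as a fraction of full scale, then the opening, from 0 (shut) to 1 (fully open). A call has 1 to 8 rows; each row is the pose to reach, as a shift and turn from the pose commanded when the call began, along the tool's axes at that moment; what a row does not reach only later rows make up. Full scale, the value 1, is 150 mm for a shift and pi/2 rad for a turn. A row lasts 1/12 s, in which the tool goes at most 41.7 mm and 7.16 degrees, less where a joint would pass 70% of its speed; a pose out of reach is approached as far as the arm can. A call with a number of a shift or a turn outside -1 to 1 is refused whole. A call with a gripper value outside its range is refused whole. The fingers move at their own pace and stop on an object; FORCE is the grip in N (left out, the last holds). Time passes only in rows, so rows that repeat a pose let the fingers close. It gives the time, the measured TCP pose, the force, the opening and the grip force at its end, in the units of the state.
- r.get_obs(): the state, without advancing time (a new reading comes with each control period).
- r.get_image(name): name is "scene" or "top" or "wrist"; returns (picture, depth): 400x640x3 uint8, blue, green, red; 400x640 float32, m along the optical axis (not along the pixel's ray), 0 where there is no reading.
- r.calibration(name): a dict with "fovy" (degrees; the focal length in pixels is half the picture's height over the tangent of half this angle, whatever the lens; pixels are square), "cx", "cy" (the principal point, pixels), "eye" and "attitude" of the camera in the world. Camera axes: x right, y down, z forward; pixel columns grow to the right and rows downward; lengths in m; the calibration is good to about 2 mm. A picture is of the moment at which its call begins: read the wrist's pose just before it. calibration takes no time and is no camera call; for the wrist camera it gives the pose at the moment of the call.
- r.hand_in(): hands the job in; it is judged then, once.
Trained networks look in the newest picture that a camera, given by its name, has taken for a name from the list of things; names that differ only in an ending like _2 or _b are one class to them, and where a whole thing is asked for, a point or a joint stands for the part that bears it (a point fixed in the world has none). Each returns a list of dicts, best first, with "confidence" (0 to 1); they miss things now and then, are a little off and sometimes report something else, mostly with a low value. They report only what shows in the picture. A call takes as long as a camera call. They do not tell look-alikes from the thing itself.
- r.trace(name, camera): "region" (400x640 bool, what is visible of it) and "position" ([column, row] in pixels, amid what is visible of it).
- r.spot_point(name, camera): "position" ([column, row] in pixels: a listed point, or the origin of a listed thing).
The state is a dict: "time": time; "q": joint angles; "joint_velocities": joint speeds; "joint_efforts": joint torques, N m; "position": TCP position; "eef_rot": TCP orientation; "ft_force": force on the tool from outside, world axes, zero at the start; "torque": the same for the moment, N m; "width": opening from 0.0 (shut) to 1.0 (fully open); "gripper_force": force on a finger pad.
Only numpy, scipy, OpenCV 4.12 (cv2) and the standard library are available. Lean on these libraries where they do the work, as an engineer would, in place of code of your own. Each camera call takes 0.05 s, during which the arm holds its last target. There are 200 camera calls.

TASK

Pack the round tin: stand the three button tins upright inside it, each on the felt pad of its lid's colour. Then lay the roll of tape flat on top of them, centred over the round tin, and after that stand the spool of green thread upright in the hole of the tape roll. Leave the glue jar where it stands.

Things in the scene. Friction and masses are not known exactly. Their poses are not given: they have to be found in the camera images.
- tin_red: loose screw-top button tin, upright round can 54 mm across and 42 mm high, bare aluminium below and a red lid (the top 14 mm); edges rounded 3 mm at top and bottom; 50 to 100 g. Origin: centre of its underside, z up; yaw has no meaning
- tin_yellow: loose screw-top button tin, upright round can 54 mm across and 42 mm high, bare aluminium below and a yellow lid (the top 14 mm); edges rounded 3 mm at top and bottom; 50 to 100 g. Origin: centre of its underside, z up; yaw has no meaning
- tin_blue: loose screw-top button tin, upright round can 54 mm across and 42 mm high, bare aluminium below and a blue lid (the top 14 mm); edges rounded 3 mm at top and bottom; 50 to 100 g. Origin: centre of its underside, z up; yaw has no meaning
- round_tin: large shallow open round aluminium tin, fixed to the table, 138 mm across at the rim and 25 mm high, wall 2.5 mm, floor 3 mm thick, clear inside diameter 131 mm at the floor. Three coloured felt pads lie on its floor, the corners of an even triangle round its centre. Origin: centre of its underside, z up; its yaw does not tell where the pads are
- pad_red: red felt pad, a flat disc 50 mm across and 2 mm thick, fixed on the floor of the round tin with its centre 34 mm from the tin's centre and 59 mm from the other pads' centres (so packed button tins stand 5 mm apart and 5 mm from the wall, lids 22 mm above the rim). Its top, on which a button tin stands, is 5 mm above the table. Origin: centre of its underside, 3 mm above the table, z up
- pad_yellow: yellow felt pad, a flat disc 50 mm across and 2 mm thick, fixed on the floor of the round tin with its centre 34 mm from the tin's centre and 59 mm from the other pads' centres (so packed button tins stand 5 mm apart and 5 mm from the wall, lids 22 mm above the rim). Its top, on which a button tin stands, is 5 mm above the table. Origin: centre of its underside, 3 mm above the table, z up
- pad_blue: blue felt pad, a flat disc 50 mm across and 2 mm thick, fixed on the floor of the round tin with its centre 34 mm from the tin's centre and 59 mm from the other pads' centres (so packed button tins stand 5 mm apart and 5 mm from the wall, lids 22 mm above the rim). Its top, on which a button tin stands, is 5 mm above the table. Origin: centre of its underside, 3 mm above the table, z up
- tape: loose roll of light brown tape, a rigid ring lying flat: 60 mm outer diameter, 38 mm hole right through, 24 mm high, 35 to 70 g; it can be gripped across its outside. Origin: on its axis at its underside, z up. On the three packed button tins its underside is 47 mm above the table
- spool: loose spool of green thread with green plastic ends, standing upright: a rigid cylinder 28 mm across and 60 mm high, 20 to 45 g. Origin: centre of its underside, z up. In the hole of the tape roll it stands on the lids of the three button tins, its underside level with the roll's, and 36 mm of it stands proud of the roll
- glue_jar: bystander, to be left alone: loose white glue jar with a black cap, 48 mm across and 55 mm high, standing beyond the work, left of the middle. Origin: centre of its underside, z up
Not all that is in view belongs to the job. Leave any grey look-alike of the spool alone. Leave any turquoise look-alike of the tin_yellow alone.

How it is judged:
On the way, in this order (a step that is already met when the one before it is completed fails the run):
1. all three button tins stand on the pads of their colours, released (horizontal distance between tin_red and pad_red below 0.01 m and z of tin_red in the frame of pad_red below 0.006 m and angle between each of tin_red, tin_yellow, tin_blue's own z axis and vertical below 0.08 rad and horizontal distance between tin_yellow and pad_yellow below 0.01 m and z of tin_yellow in the frame of pad_yellow below 0.006 m and horizontal distance between tin_blue and pad_blue below 0.01 m and z of tin_blue in the frame of pad_blue below 0.006 m and contact force between each of tin_red, tin_yellow, tin_blue and the fingers below 0.05 N), for 0.2 s.
2. the tape roll lies flat on the three tins, centred, released (all of step 1 and horizontal distance between tape and round_tin below 0.01 m and z of tape in the frame of round_tin between 0.042 and 0.052 m and angle between tape's own z axis and vertical below 0.08 rad and contact force between tape and the fingers below 0.05 N), for 0.2 s.
3. the spool stands in the hole of the tape roll, released (all of step 2 and horizontal distance between spool and tape below 0.009 m and z of spool in the frame of tape between -0.005 and 0.005 m and angle between spool's own z axis and vertical below 0.1 rad and contact force between spool and the fingers below 0.05 N), for 0.2 s.
At the end, for the whole second after the job is handed in: Each button tin upright (0.08 rad) on its colour's pad, within 10 mm; tape flat (0.08 rad) on the three tins, within 10 mm of the round tin's centre; spool upright (0.1 rad) in its hole, standing on the lids, within 9 mm; heights within 5 mm; all released and at rest (all of step 3 and linear speed of each of tin_red, tin_yellow, tin_blue, tape, spool below 0.02 m/s); the robot touches nothing.
It fails at once if the glue jar is moved by more than 15 mm or tipped (distance of glue_jar from where it was at the start of the episode above 0.015 m or angle between glue_jar's own z axis and vertical above 0.2 rad).
It also fails if it takes over 118 s, if anything falls off the work surface, if the arm or the gripper's body presses on something with over 40 N, if the wrist force passes 120 N, or if a joint passes its speed limit or range.

## Working session

There is one attempt and no reset: what is moved stays moved. The work goes in short steps, Python scripts to look and compute and a shell command to move; the robot and the scene stay as the last step left them, time stands still between calls to the robot, and variables do not carry over. Pictures are saved under pics/ and viewed, at most 14 in all, crops included, and the job is handed in when it is done.

```bash
ls; mkdir -p pics; cat > h.py <<'E'
import numpy as np, cv2
from scipy.spatial.transform import Rotation as R
from bench import r
def cal(n):
    c=r.calibration(n); f=200/np.tan(np.radians(c['fovy'])/2)
    a=np.array(c['attitude'],float); M=a if a.shape==(3,3) else (R.from_rotvec(a).as_matrix() if a.size==3 else None)
    return f,c['cx'],c['cy'],np.array(c['eye']),M
def onplane(C,uv,z):
    f,cx,cy,e,M=C; d=M@np.array([(uv[0]-cx)/f,(uv[1]-cy)/f,1.]); return e+d*(z-e[2])/d[2]
def cloud(C,D):
    f,cx,cy,e,M=C; v,u=np.mgrid[:400,:640]; P=np.stack([(u-cx)/f*D,(v-cy)/f*D,D],-1); return P@M.T+e
E
python3 - <<'E'
from h import *
o=r.get_obs(); print(o['position'],o['eef_rot'],o['time'],o['width'])
for n in ('top','scene','wrist'):
    print(n,r.calibration(n)); 
im,D=r.get_image('top'); cv2.imwrite('pics/top.png',im); np.savez('top.npz',im=im,D=D)
im2,_=r.get_image('scene'); cv2.imwrite('pics/scene.png',im2)
C=cal('top')
for n,z in [('tin_red',.042),('tin_yellow',.042),('tin_blue',.042),('round_tin',.0),('pad_red',.005),('pad_yellow',.005),('pad_blue',.005),('tape',.024),('spool',.06),('glue_jar',.055)]:
    for d in r.trace(n,'top')[:4]:
        m=d['region']; P=cloud(C,D)[m&(D>0)]
        print(n,round(d['confidence'],2),np.round(d['position']),m.sum(),np.round(onplane(C,d['position'],z),3),np.round(np.median(P,0),3),im[m].mean(0).round())
E
```

```text
pics
[0.15105226 0.65768934 0.23053948] [-3.53870415e-01 -3.12139368e+00  1.80807385e-03] 0.0 0.9978363627153908
top {'fovy': 52.415375679412804, 'cx': 324.1098953607606, 'cy': 201.62347947618647, 'eye': array([ 0.47358819, -0.03334008,  1.08597283]), 'attitude': array([-2.17556616,  2.19047498, -0.06227052])}
scene {'fovy': 56.91621757913902, 'cx': 317.13678387839235, 'cy': 199.19690887763005, 'eye': array([1.25639191, 0.01109494, 0.46806707]), 'attitude': array([-1.62873398, -1.61040569,  0.91158734])}
wrist {'fovy': 60.87531440149194, 'cx': 324.96816557574084, 'cy': 199.48718423178892, 'eye': array([0.08157275, 0.67420429, 0.37448006]), 'attitude': array([2.27468259, 1.81210999, 0.25894171])}
tin_red 0.71 [391. 173.] 348 [ 0.617 -0.197  0.042] [ 0.621 -0.201  0.042] [ 23.  31. 209.]
tin_yellow 0.69 [431. 274.] 408 [ 0.358 -0.295  0.042] [ 0.354 -0.289  0.041] [129. 145.  20.]
tin_yellow 0.58 [411. 237.] 383 [ 0.45  -0.244  0.042] [ 0.451 -0.24   0.041] [  9. 175. 204.]
tin_blue 0.72 [224. 243.] 407 [0.439 0.235 0.042] [0.436 0.236 0.041] [146.  73.  43.]
round_tin 0.72 [340. 206.]
[... 356 characters left out ...]
w 0.74 [328. 218.] 264 [ 0.501 -0.033  0.005] [ 0.504 -0.031  0.004] [ 17. 200. 218.]
pad_blue 0.7 [265. 123.] 313 [0.76  0.136 0.005] [0.757 0.132 0.052] [44. 46. 57.]
pad_blue 0.6 [330. 197.] 274 [ 0.558 -0.039  0.005] [ 0.56  -0.05   0.004] [182. 107.  55.]
tape 0.7 [233. 192.] 303 [0.571 0.215 0.024] [0.594 0.229 0.022] [ 65. 125. 185.]
spool 0.59 [336. 138.] 135 [ 0.705 -0.055  0.06 ] [ 0.696 -0.05   0.058] [ 47. 101.  47.]
spool 0.54 [360. 152.] 146 [ 0.668 -0.117  0.06 ] [ 0.671 -0.119  0.058] [ 89.  90. 113.]
glue_jar 0.66 [338. 206.] 1396 [ 0.532 -0.059  0.055] [ 0.532 -0.06   0.003] [190. 199. 199.]
glue_jar 0.57 [264. 122.] 319 [0.75  0.129 0.055] [0.757 0.133 0.053] [44. 46. 57.]
```

View pics/top.png

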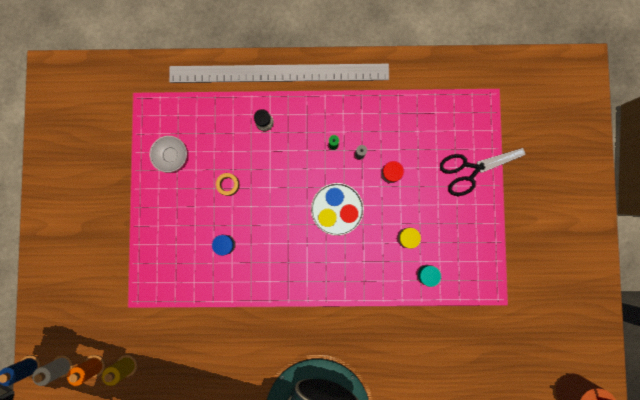

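View pics/scene.png

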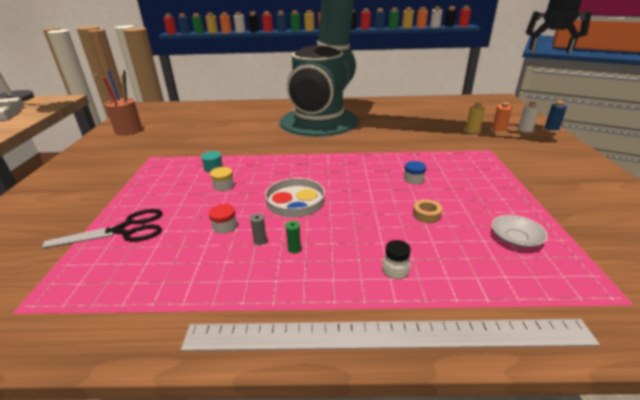

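The top view shows blue tin (223,245), red tin (393,171), yellow tin (410,238), tape (227,184), round tin (337,209) with pads blue (335,197), yellow (327,218) and red (349,213), and the glue jar (263,120).
Possible mix-ups, with my choice first:
- **Spool:** green (334,141), not the grey one (361,152).
- **Yellow tin:** (410,238), not the turquoise one (430,275).
- **Red, blue and yellow tins:** the loose tins, not the pads of the same colours.
- **Tape:** the brown ring (227,184), not the grey bowl (168,154).

I'll refine these by colour and depth and check one crop.

```bash
cat >> h.py <<'E'
HSV={'red':[(0,8),(172,180)],'yellow':[(22,34)],'blue':[(100,122)],'green':[(50,75)],'brown':[(10,24)]}
def blobs(im,col,amin=30,smin=120,vmin=60):
    h=cv2.cvtColor(im,cv2.COLOR_BGR2HSV); m=np.zeros(im.shape[:2],bool)
    for a,b in HSV[col]: m|=(h[...,0]>=a)&(h[...,0]<=b)
    m&=(h[...,1]>smin)&(h[...,2]>vmin)
    n,L,s,c=cv2.connectedComponentsWithStats(m.astype(np.uint8))
    return [(L==i,s[i,4],c[i]) for i in range(1,n) if s[i,4]>=amin]
def togo(x,y,z,yaw=None):
    "shift and turn, in pendant fractions, from the present pose to TCP x,y,z; yaw=world angle of closing line (mod pi)"
    o=r.get_obs(); M=R.from_rotvec(o['eef_rot']).as_matrix(); d=M.T@(np.array([x,y,z])-o['position'])/.15
    t=0
    if yaw is not None:
        c=np.arctan2(M[1,1],M[0,1]); t=-((yaw-c+np.pi/2)%np.pi-np.pi/2)/(np.pi/2)
    print('pos',o['position'].round(4),'t',round(o['time'],2),'w',round(o['width'],3),'q6',o['q'][5].round(2),'GO',d.round(4),'turn',round(t,4),'tiltz',M[:,2].round(3))
E
python3 - <<'E'
from h import *
z=np.load('top.npz'); im,D=z['im'],z['D']; C=cal('top'); P=cloud(C,D)
for col,ht in [('red',.042),('yellow',.042),('blue',.042),('green',.06),('brown',.024)]:
    for m,a,c in blobs(im,col):
        if not(85<c[1]<310 and 125<c[0]<510): continue
        zz=P[...,2]; mt=m&(D>0); zm=np.percentile(zz[mt],80); top=mt&(zz>zm-.012)
        v,u=np.nonzero(top); (ce,rad)=cv2.minEnclosingCircle(np.stack([u,v],1).astype(np.float32))
        print(col,a,c.round(1),'z',zm.round(3),'cloud',P[top].mean(0).round(4),'circ',np.round(ce,1),round(rad,1),onplane(C,ce,ht if zm>.015 else .005).round(4), onplane(C,c,ht if zm>.015 else .005).round(4))
cv2.imwrite('pics/crop.png',cv2.resize(im[120:290,210:450],None,fx=3,fy=3,interpolation=cv2.INTER_CUBIC))
E
```

```text
red 69 [420.  89.] z 0.002 cloud [ 0.8514 -0.2864  0.    ] circ [420.  89.] 34.0 [ 0.8496 -0.2852  0.005 ] [ 0.8496 -0.2852  0.005 ]
red 119 [497.7 114. ] z 0.002 cloud [ 7.799e-01 -4.949e-01 -1.000e-04] circ [489.  120.5] 35.0 [ 0.7613 -0.4686  0.005 ] [ 0.7788 -0.4926  0.005 ]
red 68 [241.5  91. ] z 0.001 cloud [ 8.507e-01  2.007e-01 -3.000e-04] circ [241.5  91. ] 33.5 [0.8489 0.1995 0.005 ] [0.8489 0.1995 0.005 ]
red 67 [331.  90.] z 0.001 cloud [ 8.51e-01 -4.41e-02 -1.00e-04] circ [331.  90.] 33.0 [ 0.8493 -0.044   0.005 ] [ 0.8493 -0.044   0.005 ]
red 944 [282.6 245.6] z 0.001 cloud [ 0.4324  0.0908 -0.0005] circ [316.7 203.9] 215.5 [ 0.5397 -0.0036  0.005 ] [0.4295 0.0874 0.005 ]
red 371 [392.6 171.3] z 0.043 cloud [ 0.6212 -0.2027  0.0414] circ [393.3 171.1] 10.5 [ 0.6209 -0.203   0.042 ] [ 0.6205 -0.2011  0.042 ]
red 263 [348.6 213.3] z 0.006 cloud [ 0.5141 -0.0882  0.0047] circ [348.5 213.2] 9.1 [ 0.5142 -0.0881  0.005 ] [ 0.5141 -0.0882  0.005 ]
yellow 264 [326.9 217.5] z 0.006 cloud [ 0.5033 -0.0305  0.0045] circ [327.  217.5] 9.2 [ 0.5032 -0.0308  0.005 ] [ 0.5033 -0.0305  0.005 ]
yellow 330 [409.4 237.6] z 0.043 cloud [ 0.4496 -0.2416  0.0415] circ [409.7 237.5] 10.3 [ 0.4497 -0.2418  0.042 ] [ 0.4494 -0.2411  0.042 ]
blue 246 [334.2 196.6] z 0.006 cloud [ 0.5589 -0.0502  0.0045] circ [334.1 196.5] 8.9 [ 0.5591 -0.0502  0.005 ] [ 0.559  -0.0503  0.005 ]
blue 325 [222.3 244.6] z 0.043 cloud [0.4346 0.2382 0.0414] circ [222.3 244.5] 10.3 [0.4347 0.2381 0.042 ] [0.4345 0.238  0.042 ]
green 82 [333.4 140.5] z 0.061 cloud [ 0.6986 -0.049   0.0594] circ [333.7 140.5] 5.1 [ 0.6983 -0.0493  0.06  ] [ 0.6983 -0.0486  0.06  ]
brown 118752 [325.6 238.2] z 0.001 cloud [ 4.542e-01 -2.470e-02  2.000e-04] circ [320.  237.4] 346.9 [ 0.4507 -0.0118  0.005 ] [ 0.4485 -0.0266  0.005 ]
brown 259 [226.8 183.7] z 0.024 cloud [0.5934 0.2328 0.0228] circ [227. 184.] 11.4 [0.5927 0.2319 0.024 ] [0.5935 0.2324 0.024 ]
```

View pics/crop.png

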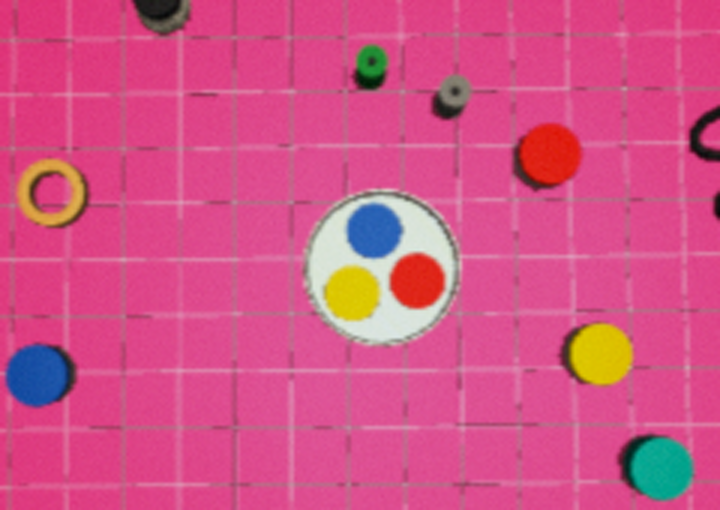

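The crop confirms the choices: green spool (371,62 in the crop) beside the grey one (453,92), and yellow tin (600,353) beside turquoise (660,467). The pad spacings come out at 58.7, 58.8 and 59.1 mm, so the measurement is good. Next I head for the blue tin.

```bash
cat > go.py <<'E'
import sys; from h import *
a=[float(v) for v in sys.argv[1:]]
togo(a[0],a[1],a[2],np.radians(a[3]) if len(a)>3 else None)
E
python3 go.py .4346 .2381 .12 100.3
```

```text
pos [0.1511 0.6579 0.2313] t 0.6 w 0.995 q6 -0.04 GO [-2.4683 -2.3044  0.742 ] turn -0.2582 tiltz [-0.  0. -1.]
```

```bash
W='[-0.82,-0.77,0.24,0,1]'
python3 -m pendant '[[-0.82,-0.77,0.24,0,1],[-0.82,-0.77,0.24,0,1],[-0.82,-0.77,0.24,0,1],[-0.82,-0.77,0.24,0,1],[-0.82,-0.77,0.24,0,1],[-0.82,-0.77,0.24,0,1]]' 40
python3 -m pendant '[[-0.82,-0.77,0.24,0,1],[-0.82,-0.77,0.24,0,1],[-0.82,-0.77,0.24,0,1],[-0.82,-0.77,0.24,0,1],[-0.82,-0.77,0.24,0,1],[-0.82,-0.77,0.24,0,1]]'
python3 -m pendant '[[-0.82,-0.77,0.24,-0.258,1],[-0.82,-0.77,0.24,-0.258,1],[-0.82,-0.77,0.24,-0.258,1],[-0.82,-0.77,0.24,-0.258,1],[-0.82,-0.77,0.24,-0.258,1],[-0.82,-0.77,0.24,-0.258,1],[-0.82,-0.77,0.24,-0.258,1]]'
python3 go.py .4346 .2381 .008 100.3
```

```text
time: 1.1
position: [0.2463, 0.5162, 0.1953]
eef_rot: [0.358, 3.121, 0.0]
ft_force: [-0.3, 0.2, 0.0]
width: 0.999
gripper_force: 0.0
time: 1.6
position: [0.34, 0.377, 0.1594]
eef_rot: [0.358, 3.121, 0.0]
ft_force: [-1.3, 0.6, 1.0]
width: 0.999
gripper_force: 0.0
time: 2.18
position: [0.4335, 0.2386, 0.1237]
eef_rot: [-0.28, 3.129, 0.001]
ft_force: [-0.5, -0.0, 1.2]
width: 1.005
gripper_force: 0.0
pos [0.4335 0.2386 0.1237] t 2.18 w 1.005 q6 -1.3 GO [-0.0064 -0.0047  0.7712] turn -0.0008 tiltz [-0.     0.001 -1.   ]
```

```bash
cat >> h.py <<'E'
def wristfind(col,ht,show=None):
    C=cal('wrist'); im,D=r.get_image('wrist'); P=cloud(C,D)
    if show: cv2.imwrite(show,im)
    for m,a,c in blobs(im,col,300):
        mt=m&(D>0)
        if not mt.any(): continue
        zm=np.percentile(P[mt][:,2],80); top=mt&(P[...,2]>zm-.006)
        v,u=np.nonzero(top); ce,rad=cv2.minEnclosingCircle(np.stack([u,v],1).astype(np.float32))
        print(col,a,c.round(),'z',zm.round(4),'mean',onplane(C,(u.mean(),v.mean()),ht).round(4),'circ',onplane(C,ce,ht).round(4),round(rad,1))
E
python3 -c "
from h import *
wristfind('blue',.042,'pics/w1.png')"
```

```text
blue 4357 [329. 206.] z 0.0438 mean [0.4322 0.2421 0.042 ] circ [0.432  0.2421 0.042 ] 37.6
```

View pics/w1.png

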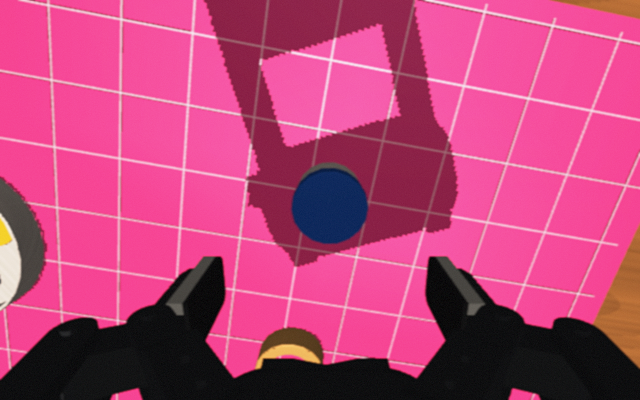

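The wrist view shows the blue tin centred at (329,206) between the open fingers. The wrist puts it about 4 mm from the top estimate, so I'll use the mean, descend and grip.

```bash

python3 -m pendant '[[0,0.01,0.25,0,1],[0,0.01,0.45,0,1],[0,0.01,0.6,0,1],[0,0.01,0.7,0,1],[0,0.01,0.77,0,1],[0,0.01,0.77,0,1]]' 30
python3 -m pendant '[[0,0,0,0,0.3],[0,0,0,0,0.3],[0,0,0,0,0.3],[0,0,0,0,0.3],[0,0,0,0,0.3],[0,0,0,0,0.3]]' 30
python3 -m pendant '[[0,0,-0.2,0,0.3],[0,0,-0.4,0,0.3],[0,0,-0.6,0,0.3],[0,0,-0.6,0,0.3],[0,0,-0.6,0,0.3]]'
python3 -c "
from h import *
im,D=r.get_image('scene'); cv2.imwrite('pics/s2.png',im)"
python3 go.py .559 -.0502 .1 100.3
```

```text
time: 2.73
position: [0.4317, 0.2401, 0.0063]
eef_rot: [0.284, -3.126, 0.001]
ft_force: [0.1, -0.7, -0.7]
width: 0.999
gripper_force: 0.0
time: 3.23
position: [0.4337, 0.2397, 0.0095]
eef_rot: [-0.281, 3.127, 0.002]
ft_force: [-2.2, 1.6, 5.6]
width: 0.625
gripper_force: 31.6
time: 3.65
position: [0.4339, 0.2395, 0.1003]
eef_rot: [-0.281, 3.125, 0.002]
ft_force: [-0.4, 0.3, -1.3]
width: 0.62
gripper_force: 32.3
pos [0.4331 0.2392 0.0985] t 3.7 w 0.624 q6 -1.3 GO [-0.4814 -2.0479 -0.0102] turn -0.0003 tiltz [ 0.002  0.001 -1.   ]
```

View pics/s2.png

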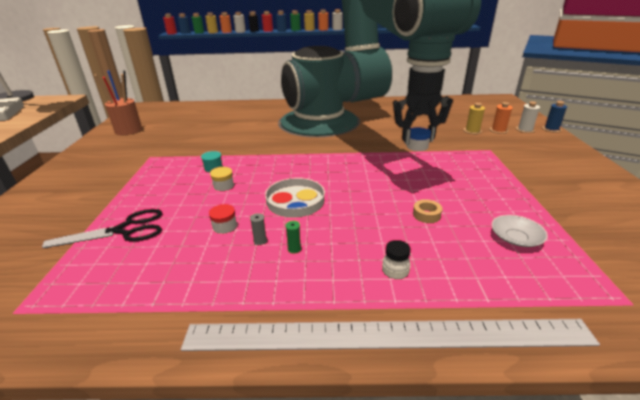

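```bash

python3 -m pendant '[[-0.16,-0.68,0,0,0.3],[-0.16,-0.68,0,0,0.3],[-0.16,-0.68,0,0,0.3],[-0.16,-0.68,0,0,0.3],[-0.16,-0.68,0,0,0.3]]'
python3 -m pendant '[[-0.16,-0.68,0,0,0.3],[-0.16,-0.68,0,0,0.3],[-0.16,-0.68,0,0,0.3],[-0.16,-0.68,0,0,0.3],[-0.16,-0.68,0,0,0.3]]'
python3 -m pendant '[[0,-0.68,0,0,0.3],[0,-0.68,0,0,0.3],[0,-0.68,0,0,0.3],[0,-0.68,0,0,0.3],[0,-0.68,0,0,0.3],[0,-0.68,0,0,0.3]]'
python3 go.py .559 -.0502 .014 100.3
python3 -c "
from h import *
wristfind('blue',.005,'pics/w2.png');wristfind('red',.005);wristfind('yellow',.005)"
```

```text
time: 4.12
position: [0.4745, 0.142, 0.0966]
eef_rot: [0.278, -3.127, 0.0]
ft_force: [-0.7, -0.8, -0.6]
width: 0.615
gripper_force: 32.4
time: 4.53
position: [0.5163, 0.047, 0.0969]
eef_rot: [0.28, -3.128, -0.001]
ft_force: [-0.1, 0.5, -0.9]
width: 0.619
gripper_force: 32.4
time: 5.03
position: [0.5345, -0.052, 0.0975]
eef_rot: [0.283, -3.128, -0.001]
ft_force: [-1.2, -1.0, -1.3]
width: 0.619
gripper_force: 32.4
pos [ 0.5345 -0.052   0.0975] t 5.03 w 0.619 q6 -1.9 GO [-0.1633 -0.0182  0.5563] turn 0.0005 tiltz [-0.001  0.    -1.   ]
blue 14959 [325. 292.] z 0.1317 mean [ 0.6089 -0.0376  0.005 ] circ [ 0.6116 -0.0371  0.005 ] 71.2
red 3898 [281. 165.] z 0.0069 mean [ 0.5131 -0.0867  0.005 ] circ [ 0.513  -0.0865  0.005 ] 35.6
red 5275 [ 85. 296.] z 0.0435 mean [ 0.647  -0.2255  0.005 ] circ [ 0.648  -0.2244  0.005 ] 44.3
yellow 2876 [25. 28.] z 0.0436 mean [ 0.4555 -0.2592  0.005 ] circ [ 0.4561 -0.2592  0.005 ] 36.6
yellow 396 [374. 153.] z 0.0069 mean [ 0.4932 -0.0243  0.005 ] circ [ 0.4946 -0.0248  0.005 ] 22.3
```

View pics/w2.png

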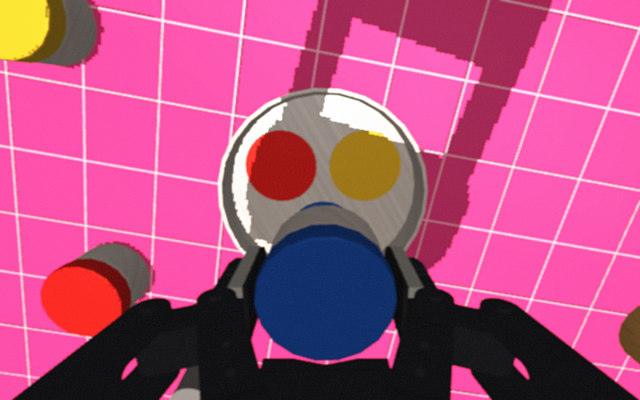

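The held blue tin is at (325,292), with the red pad at (281,165) and the yellow pad at (364,165). Next I work out where the held tin sits relative to the TCP.

```bash
python3 -c "
from h import *
im=cv2.imread('pics/w2.png'); C=cal('wrist'); 
h=blobs(im,'blue',3000)[0]; v,u=np.nonzero(h[0]); ce,rad=cv2.minEnclosingCircle(np.stack([u,v],1).astype(np.float32)); print(ce,rad,onplane(C,ce,.131), onplane(C,ce,.1317))
h2=cv2.cvtColor(im,cv2.COLOR_BGR2HSV)
for c in ('red','yellow'):
  for m,a,p in blobs(im,c,1000,120,60):
    v,u=np.nonzero(m); e,ra=cv2.minEnclosingCircle(np.stack([u,v],1).astype(np.float32)); print(c,p,e,ra,onplane(C,e,.005))
"
python3 go.py .559 -.0502 .014 100.3
```

```text
(324.94268798828125, 295.3616638183594) 71.4667739868164 [ 0.53251956 -0.05194973  0.131     ] [ 0.53208902 -0.05202966  0.1317    ]
red [280.73136247 165.33393316] (280.564697265625, 165.4607696533203) 35.67228698730469 [ 0.51353838 -0.08701888  0.005     ]
red [ 85.02998671 296.32055418] (85.13333129882812, 297.0) 45.409549713134766 [ 0.64549042 -0.22361977  0.005     ]
yellow [24.26985242 27.99367533] (25.7109375, 29.0) 38.75641632080078 [ 0.45619349 -0.25782547  0.005     ]
pos [ 0.5346 -0.0521  0.0978] t 5.18 w 0.624 q6 -1.9 GO [-0.1621 -0.0168  0.5584] turn 0.0009 tiltz [-0.  0. -1.]
```

```bash

python3 -m pendant '[[-0.08,-0.01,0,0,0.3],[-0.163,-0.012,0,0,0.3],[-0.163,-0.012,0.2,0,0.3],[-0.163,-0.012,0.35,0,0.3],[-0.163,-0.012,0.45,0,0.3],[-0.163,-0.012,0.52,0,0.3],[-0.163,-0.012,0.56,0,0.3],[-0.163,-0.012,0.56,0,0.3]]'
python3 -m pendant '[[0,0,0,0,0.3],[0,0,0.004,0,0.3],[0,0,0.004,0,0.73],[0,0,0.004,0,0.73],[0,0,0.004,0,0.73],[0,0,0.004,0,0.73]]'
python3 -m pendant '[[0,0,-0.1,0,0.73],[0,0,-0.3,0,0.73],[0,0,-0.5,0,0.73],[0,0,-0.7,0,1],[0,0,-0.7,0,1],[0,0,-0.7,0,1]]'
python3 go.py .621 -.2025 .1 -19.5
```

```text
time: 5.85
position: [0.5593, -0.0502, 0.014]
eef_rot: [-0.283, 3.129, 0.001]
ft_force: [-0.5, -0.0, -0.9]
width: 0.62
gripper_force: 33.4
time: 6.35
position: [0.5592, -0.0509, 0.0133]
eef_rot: [-0.281, 3.129, -0.0]
ft_force: [0.2, -0.4, 0.3]
width: 0.727
gripper_force: 0.0
time: 6.85
position: [0.56, -0.051, 0.1201]
eef_rot: [-0.281, 3.126, -0.001]
ft_force: [-0.0, -0.2, -0.5]
width: 1.0
gripper_force: 0.0
pos [ 0.56   -0.051   0.1201] t 6.85 w 1.0 q6 -1.89 GO [-0.2197 -1.066   0.1359] turn -0.6691 tiltz [ 0.003 -0.    -1.   ]
```

```bash

python3 -m pendant '[[-0.22,-1,0,0.63,1],[-0.22,-1,0,0.63,1],[-0.22,-1,0,0.63,1],[-0.22,-1,0,0.63,1],[-0.22,-1,0,0.63,1],[-0.22,-1,0,0.63,1],[-0.22,-1,0,0.63,1],[-0.22,-1,0,0.63,1]]'
python3 -m pendant '[[0,0,0,0.63,1],[0,0,0,0.63,1],[0,0,0,0.63,1],[0,0,0,0.63,1],[0,0,0,0.63,1],[0,0,0,0.63,1],[0,0,0,0.63,1],[0,0,0,0.63,1]]'
python3 go.py .621 -.2025 .1 -19.5
python3 -c "
from h import *
wristfind('red',.042)
C=cal('top'); im,D=r.get_image('top'); P=cloud(C,D); cv2.imwrite('pics/t2.png',im[150:260,280:440].repeat(4,0).repeat(4,1))
for m,a,c in blobs(im,'blue'):
    if 85<c[1]<310 and 125<c[0]<510:
        top=m&(P[...,2]>.042); print(a,c,P[top].mean(0) if top.any() else None, onplane(C,c,.047))"
```

```text
time: 7.52
position: [0.6179, -0.1927, 0.1163]
eef_rot: [-1.247, -2.881, 0.0]
ft_force: [0.4, 0.6, -0.3]
width: 0.997
gripper_force: 0.0
time: 8.18
position: [0.6179, -0.1924, 0.1165]
eef_rot: [-2.466, -1.944, 0.002]
ft_force: [-1.2, -0.6, 0.4]
width: 1.0
gripper_force: 0.0
pos [ 0.6179 -0.1924  0.1165] t 8.18 w 1.0 q6 -0.11 GO [-0.0604  0.0361  0.1098] turn 0.0668 tiltz [-0.002  0.001 -1.   ]
red 533 [629. 185.] z 0.0018 mean [ 0.8166 -0.2211  0.042 ] circ [ 0.8164 -0.2164  0.042 ] 178.0
red 4059 [149.  89.] z 0.007 mean [ 0.5309 -0.0912  0.042 ] circ [ 0.5308 -0.0912  0.042 ] 38.6
red 4867 [332. 219.] z 0.0437 mean [ 0.621  -0.1996  0.042 ] circ [ 0.621  -0.1999  0.042 ] 39.1
330 [334.96060606 195.        ] [ 0.55982797 -0.05203358  0.04978034] [ 0.55962416 -0.05168342  0.047     ]
```

View pics/t2.png

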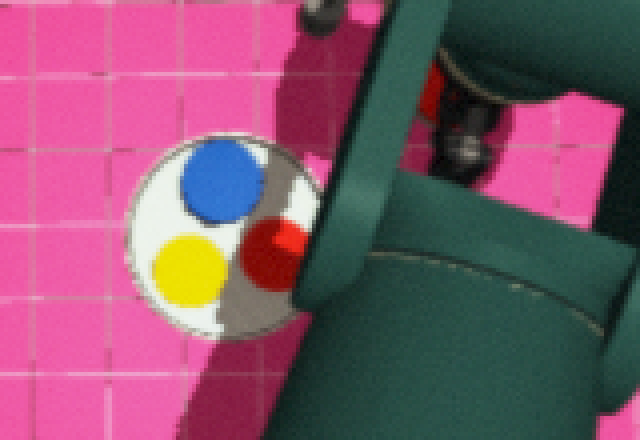

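Blue stands on its pad at (222,180) in the crop, 1.6 mm off by the top camera. I'm now going for red.

```bash
python3 go.py .621 -.201 .0085 -19.5
python3 -c "
from h import *
C=cal('top'); im,D=r.get_image('top'); P=cloud(C,D)
for m,a,c in blobs(im,'blue'):
    if 85<c[1]<310 and 125<c[0]<510: m=cv2.erode(m.astype(np.uint8),np.ones((5,5)))>0; z=P[m][:,2]; print(a,c,np.percentile(z,[10,25,50,75,90])); 
"
```

```text
pos [ 0.6179 -0.1925  0.1167] t 8.28 w 1.0 q6 -0.11 GO [-0.0508  0.0344  0.7211] turn 0.0693 tiltz [-0.002  0.001 -1.   ]
329 [334.9331307  195.01215805] [0.04446266 0.04566828 0.04655605 0.04798352 0.0487028 ]
```

Its height is right (0.0466 m against a nominal 0.047 m).

```bash

python3 -m pendant '[[-0.05,0.034,0,0.068,1],[-0.05,0.034,0.2,0.068,1],[-0.05,0.034,0.4,0.068,1],[-0.05,0.034,0.55,0.068,1],[-0.05,0.034,0.67,0.068,1],[-0.05,0.034,0.721,0.068,1],[-0.05,0.034,0.721,0.068,1]]'
python3 go.py .621 -.201 .0085 -19.5
python3 -m pendant '[[0,0,0,0,0.3],[0,0,0,0,0.3],[0,0,0,0,0.3],[0,0,0,0,0.3],[0,0,0,0,0.3],[0,0,0,0,0.3]]' 30
python3 -m pendant '[[0,0,-0.2,0,0.3],[0,0,-0.4,0,0.3],[0,0,-0.6,0,0.3],[0,0,-0.6,0,0.3],[0,0,-0.6,0,0.3]]'
python3 go.py .5141 -.0877 .0142 -19.5
```

```text
time: 8.92
position: [0.6205, -0.2007, 0.0077]
eef_rot: [-2.556, -1.821, 0.003]
ft_force: [0.1, 0.4, -0.2]
width: 1.003
gripper_force: 0.0
pos [ 0.6205 -0.2007  0.0077] t 8.92 w 1.003 q6 -0.02 GO [-0.0011  0.0036 -0.0056] turn 0.0048 tiltz [-0.003  0.001 -1.   ]
time: 9.42
position: [0.6225, -0.2014, 0.0118]
eef_rot: [2.559, 1.818, 0.002]
ft_force: [-0.4, 0.4, 6.7]
width: 0.619
gripper_force: 32.1
time: 9.83
position: [0.6226, -0.2014, 0.1027]
eef_rot: [2.558, 1.817, 0.004]
ft_force: [0.0, -0.1, -0.9]
width: 0.619
gripper_force: 32.1
pos [ 0.6226 -0.2014  0.1027] t 9.83 w 0.619 q6 -0.02 GO [ 0.4775 -0.9348  0.5862] turn 0.0031 tiltz [ 0.004 -0.001 -1.   ]
```

```bash

python3 -m pendant '[[0.478,-0.935,0,0,0.3],[0.478,-0.935,0,0,0.3],[0.478,-0.935,0,0,0.3],[0.478,-0.935,0,0,0.3],[0.478,-0.935,0,0,0.3],[0.478,-0.935,0,0,0.3],[0.478,-0.935,0,0,0.3]]'
python3 go.py .5141 -.0877 .0168 -19.5
python3 -c "
from h import *
C=cal('wrist'); im,D=r.get_image('wrist')
for c,z in (('red',.135),('yellow',.005),('blue',.047)):
  for m,a,p in blobs(im,c,1000,120,60):
    v,u=np.nonzero(m); e,ra=cv2.minEnclosingCircle(np.stack([u,v],1).astype(np.float32)); print(c,a,np.round(e),round(ra),onplane(C,e,z).round(4),round(D[m].mean(),3))
"
```

```text
time: 10.42
position: [0.513, -0.0873, 0.0998]
eef_rot: [2.561, 1.82, -0.0]
ft_force: [0.4, -0.6, -0.4]
width: 0.617
gripper_force: 32.2
pos [ 0.513  -0.0873  0.0998] t 10.42 w 0.617 q6 0.12 GO [-2.000e-04  7.800e-03  5.532e-01] turn 0.0032 tiltz [ 0. -0. -1.]
red 2171 [326. 200.] 34 [ 0.5261 -0.0498  0.135 ] 0.244
red 14886 [325. 290.] 72 [ 0.5148 -0.0815  0.135 ] 0.127
yellow 1455 [284. 127.] 35 [ 0.504  -0.0269  0.005 ] 0.23
blue 6817 [380. 136.] 48 [ 0.5597 -0.0486  0.047 ] 0.193
```

```bash

python3 -m pendant '[[0,0.008,0.1,0,0.3],[0,0.008,0.25,0,0.3],[0,0.008,0.38,0,0.3],[0,0.008,0.48,0,0.3],[0,0.008,0.53,0,0.3],[0,0.008,0.56,0,0.3],[0,0.008,0.56,0,0.3]]'
python3 -m pendant '[[0,0,0,0,0.3],[0,0,0.004,0,0.3],[0,0,0.004,0,0.3]]'
python3 -m pendant '[[0,0,0,0,0.73],[0,0,0,0,0.73],[0,0,0,0,0.73],[0,0,0,0,0.73]]'
python3 -m pendant '[[0,0,-0.1,0,0.73],[0,0,-0.3,0,0.73],[0,0,-0.5,0,0.73],[0,0,-0.7,0,1],[0,0,-0.7,0,1],[0,0,-0.7,0,1]]'
python3 go.py .4496 -.2411 .1 40.7
```

```text
time: 11.05
position: [0.5145, -0.0881, 0.0164]
eef_rot: [-2.562, -1.818, 0.001]
ft_force: [0.4, 1.6, -0.3]
width: 0.613
gripper_force: 32.8
time: 11.3
position: [0.5146, -0.088, 0.0162]
eef_rot: [2.561, 1.818, 0.001]
ft_force: [-0.6, -1.9, 3.3]
width: 0.62
gripper_force: 33.2
time: 11.63
position: [0.514, -0.0875, 0.0154]
eef_rot: [-2.561, -1.819, 0.0]
ft_force: [0.3, 0.2, 0.6]
width: 0.73
gripper_force: 0.0
time: 12.13
position: [0.5148, -0.0877, 0.1222]
eef_rot: [2.559, 1.818, 0.003]
ft_force: [0.2, -0.6, 0.2]
width: 0.996
gripper_force: 0.0
pos [ 0.5148 -0.0877  0.1222] t 12.13 w 0.996 q6 0.12 GO [-1.1088 -0.0738  0.1471] turn -0.6659 tiltz [ 0.003 -0.001 -1.   ]
```

```bash

python3 -m pendant '[[-1,-0.07,0,-0.62,1],[-1,-0.07,0,-0.62,1],[-1,-0.07,0,-0.62,1],[-1,-0.07,0,-0.62,1],[-1,-0.07,0,-0.62,1],[-1,-0.07,0,-0.62,1],[-1,-0.07,0,-0.62,1],[-1,-0.07,0,-0.62,1]]'
python3 -m pendant '[[0,0,0,-0.046,1],[0,0,0,-0.046,1]]'
python3 go.py .4496 -.2406 .0095 40.7
python3 -c "
from h import *
wristfind('yellow',.042)
C=cal('top'); im,D=r.get_image('top')
for k in ('red','blue','yellow'):
  for m,a,c in blobs(im,k):
    if 125<c[1]<310 and 125<c[0]<510 and a<500: print(k,a,c.round(1),onplane(C,c,.047).round(4))"
```

```text
time: 12.8
position: [0.454, -0.2258, 0.1189]
eef_rot: [-1.442, -2.789, -0.0]
ft_force: [-0.7, 0.1, -0.1]
width: 0.999
gripper_force: 0.0
time: 12.97
position: [0.4542, -0.2255, 0.1191]
eef_rot: [-1.343, -2.838, -0.0]
ft_force: [0.6, -0.0, -0.4]
width: 0.995
gripper_force: 0.0
pos [ 0.4542 -0.2255  0.1191] t 12.97 w 0.995 q6 -1.2 GO [-0.0596 -0.0871  0.7303] turn -0.0149 tiltz [-0.002  0.001 -1.   ]
yellow 3847 [562.  28.] z 0.0071 mean [ 0.4909 -0.0496  0.042 ] circ [ 0.4911 -0.0483  0.042 ] 41.2
red 207 [502.5 245.5] [ 0.4282 -0.475   0.047 ]
red 344 [350.  212.5] [ 0.5146 -0.0896  0.047 ]
blue 321 [334.7 194.9] [ 0.5599 -0.0511  0.047 ]
yellow 263 [326.8 217.4] [ 0.5022 -0.0304  0.047 ]
```

```bash
python3 -c "
from h import *
im,D=r.get_image('wrist'); cv2.imwrite('pics/w3.png',im)"
```

```text
(no output)
```

View pics/w3.png

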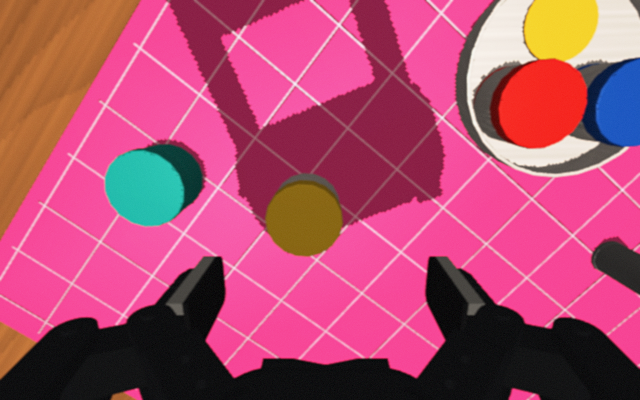

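The yellow lid (304,218, in shadow) is the target, and turquoise is well to the left at (145,187). Red and blue stand in the round tin at the right.

```bash

python3 -m pendant '[[-0.06,-0.087,0,-0.015,1],[-0.06,-0.087,0.2,-0.015,1],[-0.06,-0.087,0.4,-0.015,1],[-0.06,-0.087,0.55,-0.015,1],[-0.06,-0.087,0.67,-0.015,1],[-0.06,-0.087,0.725,-0.015,1],[-0.06,-0.087,0.725,-0.015,1]]'
python3 go.py .4496 -.2406 .0095 40.7
python3 -m pendant '[[0,0,0,0,0.3],[0,0,0,0,0.3],[0,0,0,0,0.3],[0,0,0,0,0.3],[0,0,0,0,0.3],[0,0,0,0,0.3]]' 30
python3 -m pendant '[[0,0,-0.2,0,0.3],[0,0,-0.4,0,0.3],[0,0,-0.6,0,0.3],[0,0,-0.6,0,0.3],[0,0,-0.6,0,0.3]]'
python3 go.py .5033 -.03 .0142 40.7
```

```text
time: 13.7
position: [0.4493, -0.2403, 0.0098]
eef_rot: [-1.316, -2.849, -0.0]
ft_force: [0.3, -0.5, -0.4]
width: 0.999
gripper_force: 0.0
pos [ 0.4493 -0.2403  0.0098] t 13.7 w 0.999 q6 -1.25 GO [-0.0025  0.0003  0.0018] turn -0.0031 tiltz [-0.003  0.002 -1.   ]
time: 14.2
position: [0.451, -0.2413, 0.0134]
eef_rot: [1.315, 2.851, -0.0]
ft_force: [-0.3, 0.4, 5.4]
width: 0.62
gripper_force: 31.4
time: 14.62
position: [0.4512, -0.2415, 0.1044]
eef_rot: [1.314, 2.849, -0.001]
ft_force: [0.4, -0.3, -1.5]
width: 0.62
gripper_force: 32.1
pos [ 0.4512 -0.2415  0.1044] t 14.62 w 0.62 q6 -1.25 GO [0.8492 1.1788 0.5991] turn -0.0023 tiltz [ 0.004 -0.002 -1.   ]
```

```bash

python3 -m pendant '[[0.425,0.59,0,0,0.3],[0.425,0.59,0,0,0.3],[0.425,0.59,0,0,0.3],[0.425,0.59,0,0,0.3],[0.425,0.59,0,0,0.3]]'
python3 -m pendant '[[0.425,0.59,0,0,0.3],[0.425,0.59,0,0,0.3],[0.425,0.59,0,0,0.3],[0.425,0.59,0,0,0.3],[0.425,0.59,0,0,0.3],[0.425,0.59,0,0,0.3]]'
python3 go.py .5033 -.03 .0184 40.7
```

```text
time: 15.03
position: [0.476, -0.1339, 0.1011]
eef_rot: [-1.312, -2.854, 0.0]
ft_force: [-0.2, -0.4, -1.1]
width: 0.621
gripper_force: 32.2
time: 15.53
position: [0.5018, -0.0299, 0.1013]
eef_rot: [-1.316, -2.852, 0.001]
ft_force: [-0.2, 0.3, 0.2]
width: 0.619
gripper_force: 32.2
pos [ 0.5018 -0.0299  0.1013] t 15.53 w 0.619 q6 -0.82 GO [-0.0069  0.0077  0.5527] turn -0.0025 tiltz [-0.001 -0.    -1.   ]
```

```bash

python3 -m pendant '[[-0.007,0.007,0.1,0,0.3],[-0.007,0.007,0.25,0,0.3],[-0.007,0.007,0.38,0,0.3],[-0.007,0.007,0.48,0,0.3],[-0.007,0.007,0.53,0,0.3],[-0.007,0.007,0.56,0,0.3],[-0.007,0.007,0.56,0,0.3]]'
python3 -m pendant '[[0,0,0,0,0.3],[0,0,0.004,0,0.3],[0,0,0.004,0,0.3]]'
python3 -m pendant '[[0,0,0,0,0.73],[0,0,0,0,0.73],[0,0,0,0,0.73],[0,0,0,0,0.73]]'
python3 -m pendant '[[0,0,-0.1,0,0.73],[0,0,-0.3,0,0.73],[0,0,-0.5,0,0.73],[0,0,-0.7,0,1],[0,0,-0.7,0,1],[0,0,-0.7,0,1]]'
python3 go.py .593 .233 .1
```

```text
time: 16.12
position: [0.5035, -0.0303, 0.0181]
eef_rot: [1.317, 2.852, -0.001]
ft_force: [0.9, 0.9, -0.6]
width: 0.621
gripper_force: 33.0
time: 16.37
position: [0.5038, -0.0297, 0.0177]
eef_rot: [1.316, 2.852, 0.0]
ft_force: [-0.6, -1.9, 2.9]
width: 0.618
gripper_force: 33.2
time: 16.7
position: [0.5035, -0.0291, 0.0171]
eef_rot: [-1.315, -2.853, -0.0]
ft_force: [-0.3, -0.2, -0.3]
width: 0.728
gripper_force: 0.0
time: 17.2
position: [0.5043, -0.0292, 0.1238]
eef_rot: [1.314, 2.85, 0.002]
ft_force: [0.4, -0.2, -0.6]
width: 0.999
gripper_force: 0.0
pos [ 0.5043 -0.0292  0.1238] t 17.2 w 0.999 q6 -0.82 GO [0.945  1.5848 0.1598] turn 0 tiltz [ 0.003 -0.    -1.   ]
```

```bash

python3 -m pendant '[[0.475,0.8,0,0,1],[0.475,0.8,0,0,1],[0.475,0.8,0,0,1],[0.475,0.8,0,0,1],[0.475,0.8,0,0,1],[0.475,0.8,0,0,1]]'
python3 -m pendant '[[0.475,0.79,0,0,1],[0.475,0.79,0,0,1],[0.475,0.79,0,0,1],[0.475,0.79,0,0,1],[0.475,0.79,0,0,1],[0.475,0.79,0,0,1],[0.475,0.79,0,0,1]]'
python3 go.py .593 .2335 .002
python3 -c "
from h import *
C=cal('top'); im,D=r.get_image('top'); P=cloud(C,D)
for k in ('red','blue','yellow'):
  for m,a,c in blobs(im,k):
    if 185<c[1]<230 and 300<c[0]<370 and a<500: e=cv2.erode(m.astype(np.uint8),np.ones((5,5)))>0; print(k,a,c.round(1),onplane(C,c,.047).round(4),np.percentile(P[e][:,2],[10,50,90]).round(4))
cv2.imwrite('pics/t3.png',im[150:260,200:400].repeat(4,0).repeat(4,1))
im,D=r.get_image('wrist'); cv2.imwrite('pics/w4.png',im)
for d in r.trace('tape','wrist')[:2]: print(d['confidence'],d['position'],onplane(cal('wrist'),d['position'],.024))"
```

```text
time: 17.7
position: [0.548, 0.1035, 0.1206]
eef_rot: [-1.312, -2.853, 0.002]
ft_force: [-0.9, -0.1, 0.3]
width: 0.997
gripper_force: 0.0
time: 18.28
position: [0.592, 0.2325, 0.1217]
eef_rot: [-1.316, -2.852, 0.001]
ft_force: [-1.0, -0.8, 0.1]
width: 1.003
gripper_force: 0.0
pos [0.592  0.2325 0.1217] t 18.28 w 1.003 q6 -0.37 GO [5.000e-04 1.000e-02 7.977e-01] turn 0 tiltz [-0.001 -0.001 -1.   ]
red 343 [349.9 212.5] [ 0.5145 -0.0896  0.047 ] [0.0444 0.0466 0.0492]
blue 323 [334.7 195. ] [ 0.5597 -0.0511  0.047 ] [0.0441 0.0463 0.0488]
yellow 330 [326.2 217.3] [ 0.5026 -0.0289  0.047 ] [0.0445 0.0466 0.0488]
0.61 [330.8, 213.3] [0.60214679 0.22847918 0.024     ]
```

View pics/w4.png

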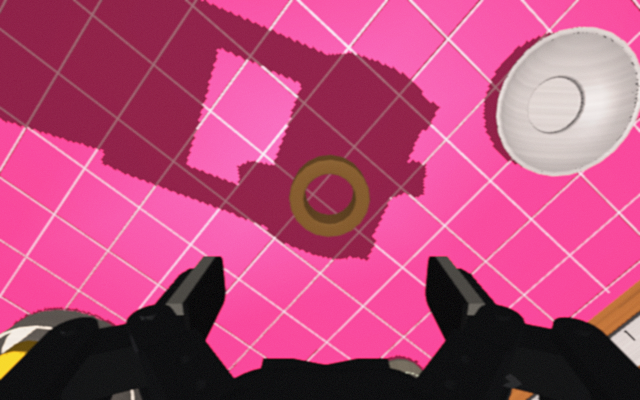

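View pics/t3.png

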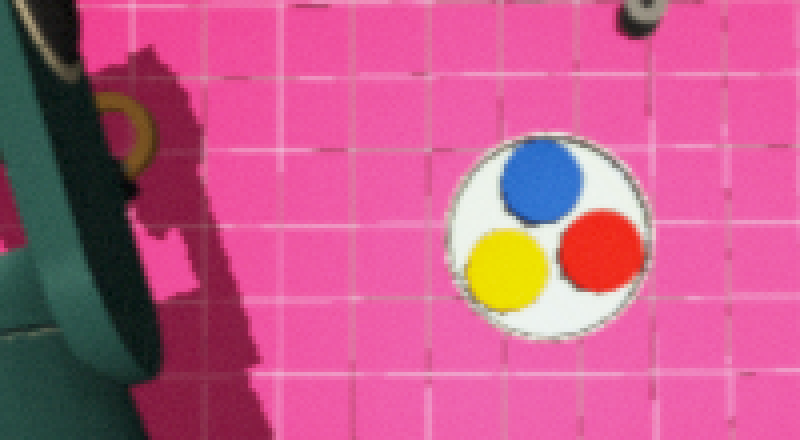

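All three tins stand right on their pads (blue 541,180; red 600,250; yellow 507,270 in the crop, within about 2 mm). The tape is centred ahead of the fingers at (330,196), so I grip it.

```bash

python3 -m pendant '[[0,0.01,0.2,0,1],[0,0.01,0.4,0,1],[0,0.01,0.6,0,1],[0,0.01,0.72,0,1],[0,0.01,0.77,0,1],[0,0.01,0.79,0,1],[0,0.01,0.79,0,1]]'
python3 -m pendant '[[0,0,0,0,0.3],[0,0,0,0,0.3],[0,0,0,0,0.3],[0,0,0,0,0.3],[0,0,0,0,0.3],[0,0,0,0,0.3]]' 30
python3 -m pendant '[[0,0,-0.2,0,0.3],[0,0,-0.4,0,0.3],[0,0,-0.6,0,0.3],[0,0,-0.8,0,0.3],[0,0,-0.8,0,0.3],[0,0,-0.8,0,0.3]]'
python3 go.py .5255 -.0555 .12
python3 -c "
from h import *
im,D=r.get_image('wrist'); cv2.imwrite('pics/w5.png',im)"
```

```text
time: 19.02
position: [0.5936, 0.2347, 0.0041]
eef_rot: [1.316, 2.853, 0.0]
ft_force: [-0.6, -0.3, 0.1]
width: 0.998
gripper_force: 0.0
time: 19.52
position: [0.5943, 0.2353, 0.0057]
eef_rot: [1.314, 2.851, 0.003]
ft_force: [-2.2, -1.8, 9.4]
width: 0.692
gripper_force: 30.9
time: 20.02
position: [0.5944, 0.2354, 0.1266]
eef_rot: [1.314, 2.85, 0.005]
ft_force: [0.0, 0.6, -0.2]
width: 0.689
gripper_force: 32.7
pos [0.5944 0.2354 0.1266] t 20.02 w 0.689 q6 -0.37 GO [-1.1765 -1.609   0.0391] turn 0 tiltz [ 0.004  0.001 -1.   ]
```

View pics/w5.png

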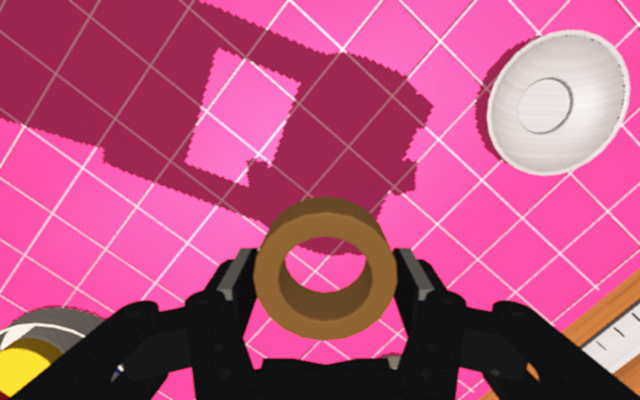

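The tape is held level between the pads, its top face centred near (325,268).

```bash
python3 -c "
from h import *
C=cal('wrist'); im,D=r.get_image('wrist'); P=cloud(C,D)
m=(P[...,2]>.138)&(P[...,2]<.155); h=cv2.cvtColor(im,cv2.COLOR_BGR2HSV); m&=(h[...,0]>8)&(h[...,0]<26)&(h[...,1]>90)
v,u=np.nonzero(m); e,ra=cv2.minEnclosingCircle(np.stack([u,v],1).astype(np.float32)); z=np.median(P[m][:,2]); print(m.sum(),e,ra,z,onplane(C,e,.145),onplane(C,e,z))
o=r.get_obs(); M=R.from_rotvec(o['eef_rot']).as_matrix(); print((M.T@(onplane(C,e,.145)-o['position'])).round(4))
A=np.c_[P[m][:,:2],np.ones(m.sum())]; print('slope',np.linalg.lstsq(A,P[m][:,2],rcond=None)[0])
"
python3 go.py .5255 -.0555 .12
```

```text
9596 (325.0828857421875, 274.94842529296875) 73.25738525390625 0.14377681036198178 [0.59133954 0.23840392 0.145     ] [0.5917785  0.2378954  0.14377681]
[ 0.0038  0.0008 -0.0217]
slope [-0.00111315  0.0005758   0.14396973]
pos [0.5932 0.235  0.1233] t 20.12 w 0.697 q6 -0.37 GO [-1.1794 -1.6013  0.0224] turn 0 tiltz [-0. -0. -1.]
```

```bash

python3 -m pendant '[[-0.59,-0.8,0,0,0.3],[-0.59,-0.8,0,0,0.3],[-0.59,-0.8,0,0,0.3],[-0.59,-0.8,0,0,0.3],[-0.59,-0.8,0,0,0.3],[-0.59,-0.8,0,0,0.3]]'
python3 -m pendant '[[-0.59,-0.8,0,0,0.3],[-0.59,-0.8,0,0,0.3],[-0.59,-0.8,0,0,0.3],[-0.59,-0.8,0,0,0.3],[-0.59,-0.8,0,0,0.3],[-0.59,-0.8,0,0,0.3],[-0.59,-0.8,0,0,0.3]]'
python3 go.py .5255 -.0555 .0527
```

```text
time: 20.62
position: [0.5592, 0.0888, 0.1227]
eef_rot: [-1.318, -2.851, 0.001]
ft_force: [1.0, -0.2, -0.2]
width: 0.691
gripper_force: 32.7
time: 21.2
position: [0.5261, -0.0545, 0.1231]
eef_rot: [-1.314, -2.853, -0.0]
ft_force: [1.0, 0.6, -0.1]
width: 0.692
gripper_force: 32.8
pos [ 0.5261 -0.0545  0.1231] t 21.2 w 0.692 q6 -0.86 GO [-0.0028 -0.0075  0.4694] turn 0 tiltz [-0.001  0.    -1.   ]
```

```bash

python3 -m pendant '[[0,-0.007,0.1,0,0.3],[0,-0.007,0.25,0,0.3],[0,-0.007,0.36,0,0.3],[0,-0.007,0.43,0,0.3],[0,-0.007,0.46,0,0.3],[0,-0.007,0.47,0,0.3],[0,-0.007,0.47,0,0.3]]'
python3 -m pendant '[[0,0,0.005,0,0.3],[0,0,0.01,0,0.3],[0,0,0.01,0,0.3]]'
python3 -c "
from h import *
im,D=r.get_image('scene'); cv2.imwrite('pics/s3.png',cv2.resize(im[140:260,200:360],None,fx=4,fy=4))"
```

```text
time: 21.78
position: [0.5255, -0.0555, 0.0534]
eef_rot: [1.314, 2.853, 0.0]
ft_force: [-0.2, -0.4, -0.5]
width: 0.696
gripper_force: 32.8
time: 22.03
position: [0.5256, -0.0558, 0.0527]
eef_rot: [1.315, 2.852, 0.001]
ft_force: [-1.6, 2.5, 6.9]
width: 0.691
gripper_force: 33.3
```

View pics/s3.png

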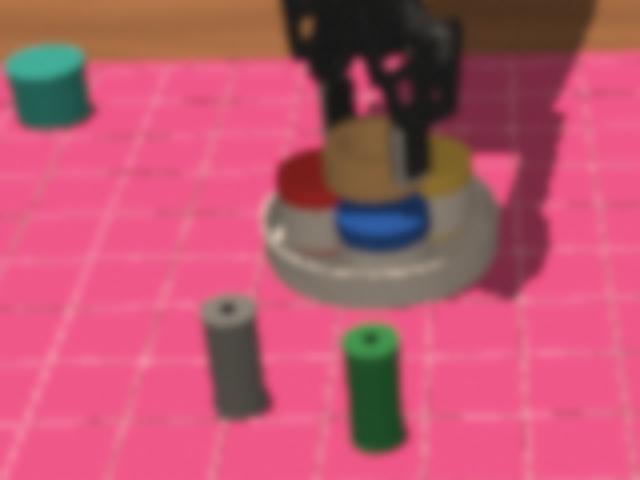

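The tape rests on the three lids (around 370,160), with contact felt. I release it and go on to the spool.

```bash

python3 -m pendant '[[0,0,-0.003,0,0.8],[0,0,-0.003,0,0.8],[0,0,-0.003,0,0.8],[0,0,-0.003,0,0.8]]'
python3 -m pendant '[[0,0,-0.1,0,0.8],[0,0,-0.3,0,0.8],[0,0,-0.5,0,0.8],[0,0,-0.6,0,0.8],[0,0,-0.6,0,0.8]]'
python3 go.py .6985 -.048 .13
```

```text
time: 22.42
position: [0.5251, -0.0561, 0.0521]
eef_rot: [1.315, 2.853, -0.0]
ft_force: [-0.0, -1.0, -0.6]
width: 0.801
gripper_force: 0.0
time: 22.83
position: [0.5265, -0.0563, 0.1461]
eef_rot: [1.313, 2.848, 0.002]
ft_force: [0.2, -0.7, 1.2]
width: 0.799
gripper_force: 0.0
pos [ 0.5265 -0.0563  0.1461] t 22.83 w 0.799 q6 -0.86 GO [-0.7023  0.9076  0.1133] turn 0 tiltz [ 0.005 -0.001 -1.   ]
```

```bash

python3 -m pendant '[[-0.7,0.905,0,0,0.8],[-0.7,0.905,0,0,0.8],[-0.7,0.905,0,0,0.8],[-0.7,0.905,0,0,0.8],[-0.7,0.905,0,0,0.8],[-0.7,0.905,0,0,0.8],[-0.7,0.905,0,0,0.8]]'
python3 go.py .6985 -.048 .032
python3 -c "
from h import *
im,D=r.get_image('wrist'); cv2.imwrite('pics/w6.png',im)
C=cal('top'); im,D=r.get_image('top'); P=cloud(C,D); cv2.imwrite('pics/t4.png',im[170:250,290:390].repeat(6,0).repeat(6,1))
m=(P[...,2]>.062)&(P[...,2]<.08)&(np.hypot(P[...,0]-.5256,P[...,1]+.0565)<.05)
v,u=np.nonzero(m); e,ra=cv2.minEnclosingCircle(np.stack([u,v],1).astype(np.float32)); print(m.sum(),e,ra,onplane(C,e,.071),P[m].mean(0))
A=np.c_[P[m][:,:2]-[.5256,-.0565],np.ones(m.sum())]; print('plane',np.linalg.lstsq(A,P[m][:,2],rcond=None)[0])"
```

```text
time: 23.42
position: [0.6959, -0.0477, 0.1407]
eef_rot: [-1.314, -2.851, 0.001]
ft_force: [0.6, 0.2, 0.6]
width: 0.8
gripper_force: 0.0
pos [ 0.6959 -0.0477  0.1407] t 23.42 w 0.8 q6 -0.81 GO [-0.0138  0.013   0.7246] turn 0 tiltz [-0.002  0.    -1.   ]
0 (0.0, 0.0) 0.0 [1.07463912 0.8185515  0.071     ] [nan nan nan]
plane [0. 0. 0.]<string>:6: RuntimeWarning: Mean of empty slice.
  ret = um.true_divide(
```

View pics/w6.png

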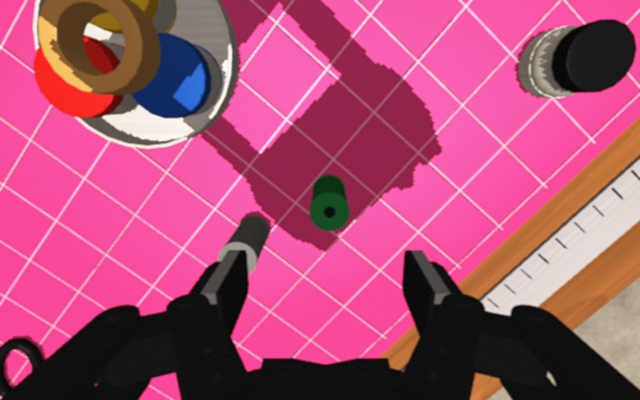

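View pics/t4.png

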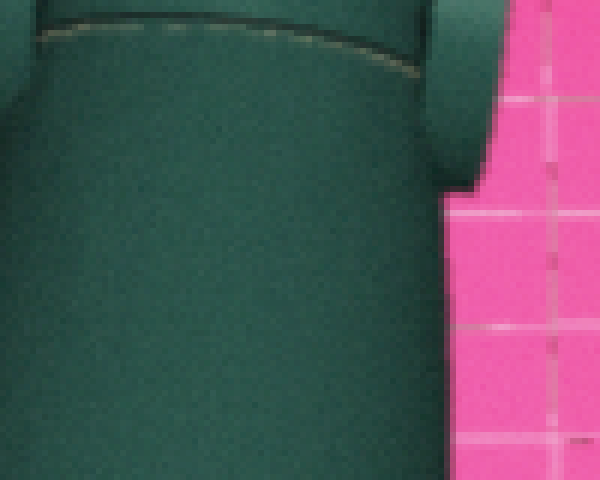

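All 14 pictures are now used. The last wrist view shows the green spool (329,212) ahead of the fingers and the grey one (240,256) clear of them. The tape lies on the tins at (103,45), and the glue jar is untouched at (585,55). The arm hid the round tin in the last top crop.

```bash

python3 -m pendant '[[-0.014,0.013,0,0,0.8],[-0.014,0.013,0.2,0,0.8],[-0.014,0.013,0.4,0,0.8],[-0.014,0.013,0.55,0,0.8],[-0.014,0.013,0.67,0,0.8],[-0.014,0.013,0.725,0,0.8],[-0.014,0.013,0.725,0,0.8]]'
python3 go.py .6985 -.048 .032
python3 -m pendant '[[0,0,0,0,0.1],[0,0,0,0,0.1],[0,0,0,0,0.1],[0,0,0,0,0.1],[0,0,0,0,0.1],[0,0,0,0,0.1],[0,0,0,0,0.1],[0,0,0,0,0.1]]' 20
python3 go.py .6985 -.048 .032
```

```text
time: 24.1
position: [0.6982, -0.0481, 0.0319]
eef_rot: [-1.315, -2.851, 0.001]
ft_force: [-0.3, 0.1, 0.2]
width: 0.797
gripper_force: 0.0
pos [ 0.6982 -0.0481  0.0319] t 24.1 w 0.797 q6 -0.81 GO [-0.001   0.0019 -0.0007] turn 0 tiltz [-0.002  0.    -1.   ]
time: 24.77
position: [0.7, -0.0482, 0.035]
eef_rot: [1.314, 2.851, 0.001]
ft_force: [-0.8, -0.4, 6.7]
width: 0.321
gripper_force: 19.5
pos [ 0.7    -0.0482  0.035 ] t 24.77 w 0.321 q6 -0.81 GO [ 0.0076 -0.0069  0.0203] turn 0 tiltz [ 0.002 -0.    -1.   ]
```

```bash

python3 -m pendant '[[0,0,-0.2,0,0.1],[0,0,-0.4,0,0.1],[0,0,-0.6,0,0.1],[0,0,-0.8,0,0.1],[0,0,-0.8,0,0.1],[0,0,-0.8,0,0.1]]'
cat > held.py <<'E'
from h import *
C=cal('wrist'); im,D=r.get_image('wrist'); P=cloud(C,D); o=r.get_obs(); M=R.from_rotvec(o['eef_rot']).as_matrix()
zt=o['position'][2]-.035+.06
for m,a,c in blobs(im,'green',300,100,30):
    z=P[m&(D>0)][:,2]; zz=np.percentile(z,80); t=m&(P[...,2]>zz-.006); v,u=np.nonzero(t); e,ra=cv2.minEnclosingCircle(np.stack([u,v],1).astype(np.float32))
    print(a,c.round(),e,round(ra,1),zz.round(4),zt.round(4),(M.T@(onplane(C,e,zt)-o['position'])).round(4))
E
python3 held.py; python3 go.py .5255 -.0555 .12
```

```text
time: 25.27
position: [0.7002, -0.0481, 0.1562]
eef_rot: [1.313, 2.849, 0.002]
ft_force: [0.7, -0.3, -1.5]
width: 0.319
gripper_force: 19.9
5596 [325. 267.] (326.0513000488281, 269.74346923828125) 48.8 0.1826 0.179 [ 0.0071  0.0012 -0.025 ]
pos [ 0.6995 -0.0481  0.154 ] t 25.32 w 0.322 q6 -0.81 GO [ 0.716  -0.9144  0.2252] turn 0 tiltz [ 0.001 -0.    -1.   ]
```

```bash
cat > held2.py <<'E'
from h import *
C=cal('wrist'); im,D=r.get_image('wrist'); P=cloud(C,D); o=r.get_obs(); M=R.from_rotvec(o['eef_rot']).as_matrix()
Q=(P-o['position'])@M   # tool frame
m=(np.abs(Q[...,0])<.03)&(np.abs(Q[...,1])<.0135)&(Q[...,2]<-.015)&(Q[...,2]>-.04)&(D>0)
print(m.sum())
for x in np.arange(-.016,.028,.002):
    k=m&(np.abs(Q[...,0]-x)<.001)
    if k.sum()>20: print(x.round(3),k.sum(),'z',np.median(Q[k][:,2]).round(4),'y',Q[k][:,1].min().round(4),Q[k][:,1].max().round(4),np.median(im[k],0))
E
python3 held2.py
```

```text
4535
-0.012 120 z -0.0274 y -0.0134 0.0086 [35.  82.  24.5]
-0.01 223 z -0.0275 y -0.0134 0.0101 [35. 82. 23.]
-0.008 275 z -0.0274 y -0.0134 0.0118 [35. 82. 23.]
-0.006 289 z -0.0274 y -0.0134 0.0128 [35. 82. 22.]
-0.004 320 z -0.0274 y -0.0135 0.0133 [35. 82. 22.]
-0.002 322 z -0.0275 y -0.0134 0.0135 [34. 81. 21.]
0.0 325 z -0.0276 y -0.0134 0.0135 [34. 81. 21.]
0.002 343 z -0.0275 y -0.0133 0.0135 [34. 81. 21.]
0.004 346 z -0.0275 y -0.0134 0.0135 [34. 81. 21.]
0.006 363 z -0.0274 y -0.0135 0.0134 [35. 81. 22.]
0.008 388 z -0.0273 y -0.0134 0.0128 [34. 81. 21.]
0.01 393 z -0.0272 y -0.0135 0.0117 [34. 81. 21.]
0.012 395 z -0.0267 y -0.0135 0.0095 [29. 65. 18.]
0.014 412 z -0.0239 y -0.0059 0.0074 [25. 57. 15.]
```

```bash

python3 -m pendant '[[0.25,-0.914,0,0,0.1],[0.25,-0.914,0,0,0.1],[0.25,-0.914,0,0,0.1],[0.25,-0.914,0,0,0.1],[0.25,-0.914,0,0,0.1],[0.25,-0.914,0,0,0.1],[0.25,-0.914,0,0,0.1]]'
cat > ring.py <<'E'
from h import *
C=cal('wrist'); im,D=r.get_image('wrist'); P=cloud(C,D); o=r.get_obs(); M=R.from_rotvec(o['eef_rot']).as_matrix()
h=cv2.cvtColor(im,cv2.COLOR_BGR2HSV)
m=(P[...,2]>.0690)&(P[...,2]<.0800)&(np.hypot(P[...,0]-.5255,P[...,1]+.0555)<.05)&(h[...,0]>8)&(h[...,0]<26)
Q=(P-o['position'])@M
X=Q[m]; z=np.median(P[m][:,2]); print('n',m.sum(),'ztop',z.round(4),'spread',np.percentile(P[m][:,2],[2,98]).round(4))
v,u=np.nonzero(m)
# rays to the plane z
XY=np.array([(M.T@(onplane(C,(a,b),z)-o['position']))[:2] for a,b in zip(u,v)])
(c,ra)=cv2.minEnclosingCircle(XY.astype(np.float32)); print('outer circle tool xy',np.round(c,4),round(ra,4))
from scipy.optimize import least_squares
# centroid of full annulus
print('centroid',XY.mean(0).round(4))
d=np.hypot(*(XY-c).T); print('inner r',np.percentile(d,2).round(4))
A=np.c_[P[m][:,:2],np.ones(m.sum())]; print('slope',np.linalg.lstsq(A,P[m][:,2],rcond=None)[0].round(3))
print('target by TCP:',(M.T@(np.array([.5255,-.0555,0])-o['position']))[:2].round(4),o['position'].round(4))
E
python3 ring.py; python3 held2.py | sed -n '2,4p;12,20p'
```

```text
time: 25.95
position: [0.571, -0.1084, 0.1526]
eef_rot: [-1.315, -2.852, -0.0]
ft_force: [0.4, 0.5, -0.7]
width: 0.318
gripper_force: 20.1
n 4198 ztop 0.0722 spread [0.0704 0.0737]
outer circle tool xy [ 0.0704 -0.0006] 0.0296
centroid [ 0.0715 -0.0005]
inner r 0.0189
slope [-0.001  0.001  0.073]
target by TCP: [ 0.0697 -0.0005] [ 0.5713 -0.1082  0.1527]
-0.012 116 z -0.026 y -0.0074 0.0071 [34.5 78.  27.5]
-0.01 186 z -0.0261 y -0.0134 0.0099 [34. 78. 21.]
-0.008 242 z -0.0261 y -0.0135 0.0113 [34. 79. 21.]
0.008 346 z -0.0261 y -0.0135 0.0135 [33. 78. 21.]
0.01 343 z -0.0261 y -0.0111 0.0114 [33. 78. 20.]
0.012 349 z -0.0258 y -0.0135 0.0096 [31. 76. 19.]
0.014 426 z -0.0231 y -0.0074 0.0071 [24. 55. 15.]
```

```bash

python3 -m pendant '[[0.463,-0.003,0,0,0.1],[0.463,-0.003,0,0,0.1],[0.463,-0.003,0,0,0.1],[0.463,-0.003,0,0,0.1],[0.463,-0.003,0,0,0.1]]'
python3 -m pendant '[[0,0,0.08,0,0.1],[0,0,0.16,0,0.1],[0,0,0.23,0,0.1],[0,0,0.28,0,0.1],[0,0,0.28,0,0.1]]'
python3 go.py .5255 -.0555 .082
```

```text
time: 26.47
position: [0.526, -0.0559, 0.1533]
eef_rot: [1.314, 2.853, -0.0]
ft_force: [-0.4, 0.7, 1.2]
width: 0.316
gripper_force: 20.1
time: 26.88
position: [0.5244, -0.0561, 0.1085]
eef_rot: [-1.314, -2.85, 0.002]
ft_force: [-0.4, 0.2, 0.0]
width: 0.318
gripper_force: 20.1
pos [ 0.5244 -0.0561  0.1085] t 26.88 w 0.318 q6 -0.86 GO [-0.0019  0.0086  0.1767] turn 0 tiltz [-0.004  0.001 -1.   ]
```

```bash

python3 -m pendant '[[0,0,0.04,0,0.1],[0,0,0.08,0,0.1],[0,0,0.12,0,0.1],[0,0,0.16,0,0.1],[0,0,0.19,0,0.1],[0,0,0.195,0,0.1]]'
python3 -m pendant '[[0,0,0.004,0,0.1],[0,0,0.01,0,0.1],[0,0,0.01,0,0.1]]'
python3 go.py .5255 -.0555 .082
```

```text
time: 27.38
position: [0.5254, -0.0561, 0.0818]
eef_rot: [1.315, 2.853, -0.0]
ft_force: [-2.3, 0.3, 4.0]
width: 0.318
gripper_force: 20.6
time: 27.63
position: [0.5257, -0.0562, 0.0817]
eef_rot: [1.315, 2.852, 0.0]
ft_force: [-4.7, 0.1, 11.7]
width: 0.315
gripper_force: 21.3
pos [ 0.5257 -0.0562  0.0817] t 27.63 w 0.315 q6 -0.86 GO [ 0.0043  0.0017 -0.002 ] turn 0 tiltz [ 0.001 -0.    -1.   ]
```

The TCP height matches the spool standing on the lids, so I release it.

```bash

python3 -m pendant '[[0,0,-0.01,0,0.1],[0,0,-0.01,0,0.5],[0,0,-0.01,0,0.6],[0,0,-0.01,0,0.6],[0,0,-0.01,0,0.6]]'
python3 -m pendant '[[0,0,-0.1,0,0.6],[0,0,-0.3,0,0.6],[0,0,-0.6,0,0.6],[0,0,-0.8,0,0.6],[0,0,-0.8,0,0.6],[0,0,-0.8,0,0.6]]'
python3 -m pendant '[[-0.8,0,0,0,0.6],[-0.8,0,0,0,0.6],[-0.8,0,0,0,0.6],[-0.8,0,0,0,0.6],[-0.8,0,0,0,0.6]]'
python3 ring.py
python3 - <<'E'
from h import *
C=cal('wrist'); im,D=r.get_image('wrist'); P=cloud(C,D); o=r.get_obs(); M=R.from_rotvec(o['eef_rot']).as_matrix()
m=(P[...,2]>.1)&(P[...,2]<.115)&(np.hypot(P[...,0]-.5255,P[...,1]+.0555)<.05)
print('spool top',m.sum(),np.median(P[m],0).round(4),'tool',((P[m]-o['position'])@M).mean(0).round(4))
A=np.c_[P[m][:,:2],np.ones(m.sum())]; print('slope',np.linalg.lstsq(A,P[m][:,2],rcond=None)[0].round(3))
C=cal('top'); im,D=r.get_image('top'); P=cloud(C,D)
for k in ('red','blue','yellow','green'):
  for m,a,c in blobs(im,k):
    if 170<c[1]<240 and 300<c[0]<370 and a<500: print(k,a,c.round(1),onplane(C,c,.107 if k=='green' else .047).round(4),np.median(P[m][:,2]).round(3))
E
```

```text
time: 28.05
position: [0.5252, -0.056, 0.0818]
eef_rot: [-1.315, -2.853, 0.0]
ft_force: [0.4, 0.4, 0.1]
width: 0.599
gripper_force: 0.0
time: 28.55
position: [0.526, -0.0562, 0.2041]
eef_rot: [1.314, 2.85, 0.001]
ft_force: [-0.8, 1.1, -0.2]
width: 0.601
gripper_force: 0.0
time: 28.97
position: [0.6033, -0.1483, 0.1995]
eef_rot: [-1.316, -2.849, 0.001]
ft_force: [-0.1, -0.1, -1.0]
width: 0.6
gripper_force: 0.0
n 2519 ztop 0.0722 spread [0.0704 0.0738]
outer circle tool xy [0.1198 0.0009] 0.0297
centroid [0.1138 0.0008]
inner r 0.0191
slope [0.    0.002 0.072]
target by TCP: [0.1196 0.0011] [ 0.6028 -0.1474  0.2002]
spool top 1665 [ 0.5256 -0.0561  0.1084] tool [0.1191 0.0004 0.0927]
slope [-0.011  0.014  0.115]
blue 189 [333.7 191.6] [ 0.5684 -0.0485  0.047 ] 0.046
yellow 231 [324.2 218.6] [ 0.4992 -0.0238  0.047 ] 0.046
green 56 [336.1 206.8] [ 0.5261 -0.0532  0.107 ] 0.106
```

Tape and spool are flat and upright, concentric within 1 mm, and at the right heights. The arm is clear, so I hand in.

```bash
python3 -m pendant '[[0,0,0,0,0.6],[0,0,0,0,0.6],[0,0,0,0,0.6]]'; python3 -c "
from bench import r
print(r.hand_in())"
```

```text
time: 29.37
position: [0.603, -0.1467, 0.2025]
eef_rot: [1.314, 2.853, 0.0]
ft_force: [0.6, 0.6, -0.5]
width: 0.602
gripper_force: 0.0
the job is handed in; nothing more can be done
None
```

I handed the job in at about 29 s: the tins stand on their colour pads within about 2 mm, the tape lies flat and centred on top, the spool stands upright in its hole, and the glue jar was not touched; the hand-in returned no verdict.

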